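# Hold the post of the code reader square to its base plate

### The job

The clamp of the code reader's post is slack and the post leans. Pick up the standing steel engineer's square, set it on the base plate in front of the post and push it into the corner, so that the square alone brings the post upright: stock flat on the plate, blade flush against the middle of the post's face. Finish still gripping the square and keeping it pressed down on the plate and in against the post, ready for a colleague to tighten the clamp; leave everything else on the trolley where it is and keep the gripper off the post and its foot.

Things in the scene. Friction and masses are not known exactly. Their poses are not given: they have to be found in the camera images.
- square: Plain steel engineer's square, about 0.5 kg, standing on its stock (bar 110 long in x, 20 wide in y, 25 high). Blade: strip 25 wide in x, 5 thick in y, upright at one end to 150 mm above the underside. Origin: outer heel, on the underside, on the blade's outer edge, mid-thickness. x points from the stock out through the heel (stock at x -110 to -1.5 mm, blade -25 to 0), z up.
- stock_grip (a point): Where to grip the square: middle of its stock's width, 80 mm behind the heel (square x = -80), 12.5 mm above the underside; grip across the 20 mm width, along the square's y, clear of the blade. Axes as the square's.
- plate: Aluminium base plate of the reader stand, fixed on the trolley top, 260 (x) x 110 (y) x 10 mm (z). Origin: centre of its underside, on the trolley top. x points along the plate towards the end where the post stands; plate top at z = 10 mm. The 200 mm of plate in front of the post are clear.
- corner (a point): Corner to press into: on the plate's top, at the middle of the foot of the post's front face (post upright), 70 mm from the plate's origin along its x. Axes as the plate's (x into the post, z up). The square's origin belongs here, its x along this x.
- foot: Steel pivot foot of the post, fixed on the plate: two upright cheeks 30 long (x), 5 thick, 82 high, at either side of the post, their front edges 4 mm behind its front face; bolts and a black clamping lever outside, within 50 mm of the middle. Origin: on the plate's top under the post's middle, 15 mm behind the corner. It carries the post.
- post_top (a point): Centre of the post's top, 212 mm above the plate when upright. The post is a smooth aluminium tube, 30 x 30 mm, from 10 mm above the plate up, with a grey code reader near the top on the side away from the corner, reaching 70 mm behind the post's middle and up to 50 mm to its sides.
- post (a joint): Lean of the post in rad about its pivot bolt, which lies along the plate's y, 40 mm above the plate's top, in the post's middle: 0 = upright, positive = top leaning towards the square (0.04 to 0.09 at the start). Stiff by friction (0.25 N m), it stays where it is pushed; the blade meets it first near the blade's top, and full contact stops the push.
- reagent: White plastic bottle, 68 mm across, 165 mm high. Origin: centre of its underside. Leave alone.
- vial: Small white bottle with green cap, 36 mm across, 78 mm high. Origin: centre of its underside. Leave alone.
- rack: Black tube rack, 30 x 200 x 90 mm with tubes. Origin: centre of its underside. Leave alone.
- bracket: Aluminium angle bracket, 60 x 40 x 60 mm, standing on one leg. Origin: centre of its underside. Leave alone.
- hexkey: Hex key, 95 x 34 mm, 7 mm thick, lying flat. Origin on the surface near its middle. Leave alone.
- wrench: Steel wrench, 160 mm long, lying flat. Origin on the surface under its middle. Leave alone.
- dish: Grey open dish with screws, 85 x 110 x 28 mm. Origin: centre of its underside. Leave alone.
Things that resemble listed ones, but are neither listed nor needed, are in the scene too. Leave any green look-alike of the square alone.

How it is judged:
By the outcome, as a careful person would: the job done as asked, in the order asked, and still so for the second after the job is handed in, while the arm keeps its last pose, push and grip.
It also fails if it takes over 50 s, if anything falls off the work surface, if the arm or the gripper's body presses on something with over 40 N, if the wrist force passes 120 N, or if a joint passes its speed limit or range.

### The arm

A 7-joint arm with a two-finger parallel gripper is mounted at the origin on the work surface. World frame = base frame: x ahead of the robot, y to its left, z up, the work surface at z = 0. Lengths are in m, angles in rad, forces in N, time in s.
With the tool pointing down it reaches from about 0.4 to 0.875 m from the base axis. Payload 4.4 kg.
Tool frame: the origin (TCP) lies on the centre line of the jaws, within the pads' length; the fingertips stand ahead of it and the grasp point (between the pads) lies 2 mm behind it (arm.tip_extent is the z of the fingertips in the tool frame, in m); z points along the fingers, y is the line along which they close (so a half turn about z gives the same grasp; the last joint's range is limited). The gripper opens to 85 mm and grips with 20 to 120 N. Pads are 22 mm wide; open, the fingers measure 114 mm over their backs; the gripper's body (76 mm by 85 mm) begins 54 mm behind the grasp point. The pads swing forward as they close: fully open they stand 13 mm farther back than shut.
Start: joints at [-1.221, 0.628, 0.038, 1.517, -0.027, 0.996, -0.02], TCP at [0.263, 0.595, 0.248] pointing down, gripper open.
Joint ranges: [-3.06, 3.06], [-0.37, 2.12], [-1.25, 1.32], [0.18, 2.47], [-1.1, 4.24], [0.23, 1.98], [-2.94, 2.94]. Speed limits (rad/s): [2.57, 2.57, 3.14, 3.14, 3.14, 3.14, 3.14].

### API

Orientations are given as a rotation vector (axis times angle).
In Python, from cell import status, snapshot, workorder, arm gives the robot as it stands. The module is installed in compiled form; this text tells all that it offers.
- The arm moves only by the tool move_arm, never from a script. Its argument "plan" is a list of rows, each a list of 7 numbers: the shift along the tool's x, y, z in cm, then the turn, a rotation vector about the tool's x, y, z in degrees, then the opening, from 0 (shut) to 1 (fully open). In form: [[tx, ty, tz, ax, ay, az, claw], ...]. A call has 1 to 20 rows; each row is the pose to reach, as a shift and turn from the pose commanded when the call began, along the tool's axes at that moment; what a row does not reach only later rows make up. A row lasts 1/12 s, in which the tool goes at most 41.7 mm and 7.16 degrees, less where a joint would pass 70% of its speed; a pose out of reach is approached as far as the arm can. A call with a gripper value outside its range is refused whole. The fingers move at their own pace and stop on an object; "squeeze" is the grip in N (left out, the last holds). Time passes only in rows, so rows that repeat a pose let the fingers close. It gives the time, the measured TCP pose, the force, the opening and the grip force at its end, in the units of the state.
- status.state(): the state, without advancing time (a new reading comes with each control period).
- snapshot(name): name is "side" or "top" or "wrist"; returns a dict with "image" (384x512x3 uint8, red, green, blue), "z_map" (384x512 float32, m along the optical axis (not along the pixel's ray), 0 where there is no reading), "vertical_fov" (degrees; the focal length in pixels is half the picture's height over the tangent of half this angle, whatever the lens; pixels are square), "cx", "cy" (the principal point, pixels), "distortion" ([k1, k2, p1, p2, k3] as OpenCV has them; the pictures are not rectified), "rvec" (rotation vector, rad) and "tvec" (3), from world to camera coordinates, as OpenCV has them; the wrist camera has in their place "hand_eye" (4x4, takes a point from camera to tool coordinates, whose origin is the TCP and whose axes are the flange's). Camera axes: x right, y down, z forward; pixel columns grow to the right and rows downward; lengths in m; the calibration is good to about 2 mm. A picture is of the moment at which its call begins: read the wrist's pose just before it.
- workorder.hand_in(): hands the job in; it is judged then, once.
The state is a dict: "time_s": time; "joint_pos": joint angles; "joint_vel": joint speeds; "tau": joint torques, N m; "tcp_pos": TCP position; "ee_rot": TCP orientation; "force": force on the tool from outside, world axes, zero at the start; "wrist_torque": the same for the moment, N m; "width": opening from 0.0 (shut) to 1.0 (fully open); "gripper_force": force on a finger pad.
Only numpy, scipy, OpenCV 4.12 (cv2) and the standard library are available. Lean on these libraries where they do the work, as an engineer would, in place of code of your own. Each camera call takes 0.05 s, during which the arm holds its last target. There are 200 camera calls.

## Working session

There is one attempt and no reset: what is moved stays moved. The work goes in short steps, Python scripts to look and compute and a tool call to move; the robot and the scene stay as the last step left them, time stands still between calls to the robot, and variables do not carry over. Pictures are saved under pics/ and viewed, at most 10 in all, crops included, and the job is handed in when it is done.

Besides the shell and the picture viewer there is one more tool, called as a command line: name --pt "numbers of a row" for each row, then --argument value for the rest. move_arm: Moves the arm, as the interface text tells. Its arguments: {"type":"object","properties":{"plan":{"type":"array"},"squeeze":{"type":"number"}},"required":["plan"]}

```bash
mkdir -p pics; cat > h.py <<'E'
import numpy as np, cv2
from scipy.spatial.transform import Rotation as R
from cell import status, snapshot, workorder, arm
def cam(name):
    s=status.state(); c=snapshot(name); f=384/2/np.tan(np.radians(c["vertical_fov"])/2)
    c["K"]=np.array([[f,0,c["cx"]],[0,f,c["cy"]],[0,0,1.]]); c["d"]=np.array(c["distortion"],float)
    if "hand_eye" in c:
        T=np.eye(4);T[:3,:3]=R.from_rotvec(s["ee_rot"]).as_matrix();T[:3,3]=s["tcp_pos"]; c["T"]=T@np.array(c["hand_eye"])
    else:
        T=np.eye(4);T[:3,:3]=R.from_rotvec(np.ravel(c["rvec"])).as_matrix();T[:3,3]=np.ravel(c["tvec"]); c["T"]=np.linalg.inv(T)
    return c
def rays(c,uv):
    n=cv2.undistortPoints(np.array(uv,float).reshape(-1,1,2),c["K"],c["d"]).reshape(-1,2)
    return np.c_[n,np.ones(len(n))]
def plane(c,uv,z):
    d=rays(c,uv)@c["T"][:3,:3].T; o=c["T"][:3,3]
    return o+d*((z-o[2])/d[:,2])[:,None]
def cloud(c):
    v,u=np.mgrid[:384,:512]; r=rays(c,np.c_[u.ravel(),v.ravel()]); P=r*c["z_map"].reshape(-1,1)
    return (P@c["T"][:3,:3].T+c["T"][:3,3]).reshape(384,512,3)
def save(c,n,crop=None,s=1):
    im=c["image"][...,::-1]
    if crop: im=im[crop[1]:crop[3],crop[0]:crop[2]]
    cv2.imwrite("pics/"+n+".png",cv2.resize(im,None,fx=s,fy=s,interpolation=cv2.INTER_CUBIC))
E
python3 - <<'E'
from h import *
import pickle
s=status.state(); print({k:np.round(v,3) for k,v in s.items()}, arm.tip_extent)
for n in("top","side"):
    c=cam(n); save(c,n+"0",s=1.5); print(n,c["T"].round(3),c["K"][0,0]); pickle.dump(c,open(n+".pkl","wb"))
E
```

```text
{'time_s': np.float64(0.0), 'joint_pos': array([-1.221,  0.629,  0.038,  1.518, -0.027,  0.996, -0.02 ]), 'joint_vel': array([-0.   , -0.002,  0.   , -0.002, -0.   ,  0.002, -0.001]), 'tau': array([ 0.0000e+00, -5.6338e+01,  1.2260e+00, -1.9345e+01,  1.1000e-02,
        1.0000e-02,  0.0000e+00]), 'tcp_pos': array([0.262, 0.594, 0.247]), 'ee_rot': array([-6.480e-01, -3.074e+00,  3.000e-03]), 'force': array([-0.94 ,  0.504, -0.548]), 'wrist_torque': array([-0.035, -0.003,  0.007]), 'gripper_force': np.float64(0.0), 'width': np.float64(1.001)} 0.017
top [[-3.600e-02 -9.780e-01  2.040e-01  3.670e-01]
 [-9.990e-01  3.600e-02 -1.000e-03 -9.000e-03]
 [-6.000e-03 -2.040e-01 -9.790e-01  1.175e+00]
 [ 0.000e+00  0.000e+00  0.000e+00  1.000e+00]] 370.62001175063193
side [[-0.966 -0.136  0.221  0.244]
 [-0.259  0.564 -0.784  1.187]
 [-0.018 -0.815 -0.58   1.02 ]
 [ 0.     0.     0.     1.   ]] 424.2977483782132
```

View pics/top0.png

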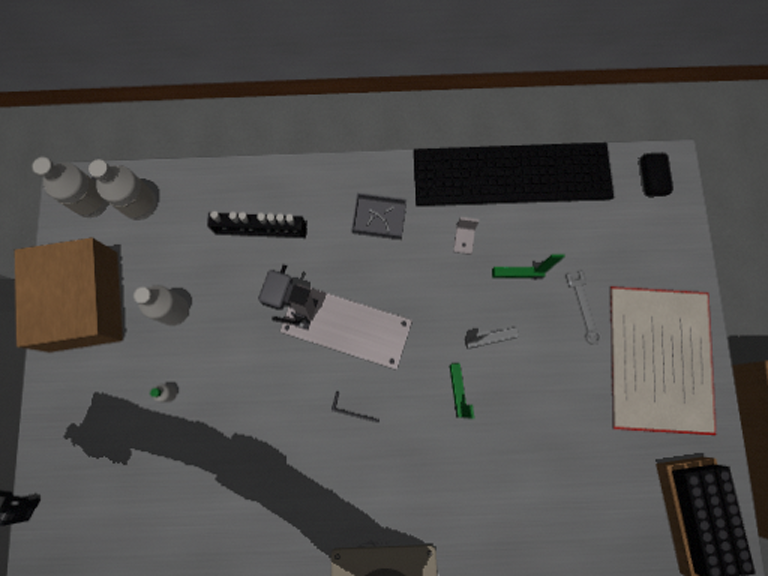

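View pics/side0.png

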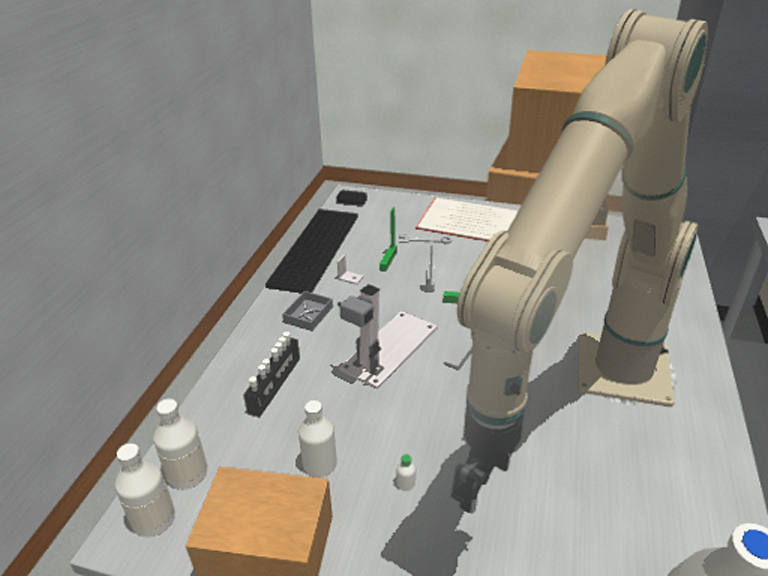

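The top view (in 1.5x pixels) shows three candidates for the square:
- (492,337): bare steel square, blade at its left end near (472,338). This one fits the description.
- (520,268): green look-alike.
- (460,390): green look-alike.

The bracket at (466,235) is also aluminium but L-shaped and short. The post and foot are at about (295,300), with the plate running right and down from them.

Next I check a close crop of the choice and measure from the depth.

```bash
python3 - <<'E'
from h import *
import pickle
c=pickle.load(open("top.pkl","rb")); P=cloud(c)
im=c["image"].astype(int); g=im.max(2)-im.min(2)
a=cv2.resize(c["image"][190:260,295:365,::-1],(560,560),interpolation=cv2.INTER_NEAREST)
b=cv2.resize(c["image"][170:250,165:285,::-1],None,fx=7,fy=7)[:, :]
cv2.imwrite("pics/crop.png",a)
# square stock: height 15..40mm
sub=P[205:245,300:355].reshape(-1,3); col=c["image"][205:245,300:355].reshape(-1,3).astype(int)
grn=(col[:,1]-col[:,0])>25
S=sub[(sub[:,2]>.018)&(sub[:,2]<.032)&~grn]; B=sub[(sub[:,2]>.05)&~grn]
print(len(S),len(B))
m,(w,h),an=cv2.minAreaRect(S[:,:2].astype(np.float32)); print("stock",m,w,h,an)
print("blade",B.min(0),B.max(0),B.mean(0))
# plate
q=P[180:250,180:280].reshape(-1,3); Q=q[(q[:,2]>.006)&(q[:,2]<.014)]
print("plate",len(Q),cv2.minAreaRect(Q[:,:2].astype(np.float32)),Q[:,2].mean())
t=P[160:230,165:225].reshape(-1,3); t=t[t[:,2]>.195]; print("post top",len(t),t.mean(0),t.min(0),t.max(0))
w=snapshot("wrist"); print(np.array(w["hand_eye"]).round(3), w["vertical_fov"])
print(P[300:,100:200,2].mean(), P[250,300])
E
```

```text
189 62
stock (0.5069751739501953, -0.24232734739780426) 0.020454686135053635 0.11049866676330566 10.729698181152344
blade [ 0.36664076 -0.21184797  0.05133802] [ 0.50267549 -0.00898046  1.17549192] [ 0.48085735 -0.17290854  0.25270011]
plate 2235 ((0.5557383298873901, 0.06171470880508423), (0.30710816383361816, 0.2253667116165161), 86.17402648925781) 0.010694313073314414
post top 618 [0.57478452 0.1570381  0.23756085] [ 0.36664076 -0.00898046  0.19508229] [0.63046973 0.20429757 1.17549192]
[[-0.001 -0.957 -0.292  0.075]
 [ 1.    -0.001 -0.     0.   ]
 [-0.    -0.292  0.957 -0.127]
 [ 0.     0.     0.     1.   ]] 60.98951218460761
0.005664145936537396 [ 4.33650688e-01 -1.53489521e-01 -3.75545608e-04]
```

View pics/crop.png

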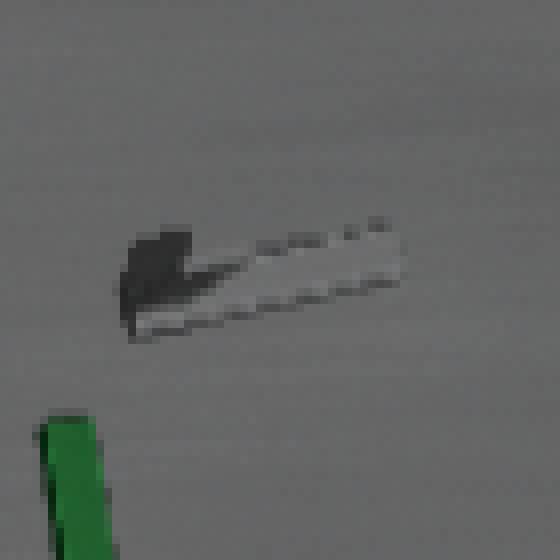

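The crop shows a bare steel square. Its stock runs from the lower left (135,325) to the right (400,260), with the dark upright blade at the left end (160,260). That end is the heel and points to world +y, and there is no green on it. Next I measure the plate precisely and look at the gripper and camera.

```bash
python3 - <<'E'
from h import *
import pickle
c=pickle.load(open("top.pkl","rb")); P=cloud(c)
im=c["image"].astype(int)
z=P[...,2]; m=((im.min(2)>135)&(abs(z-.0105)<.006)).astype(np.uint8); m[:, :165]=0;m[:,290:]=0;m[:150]=0;m[260:]=0
n,l,st,_=cv2.connectedComponentsWithStats(m); k=1+st[1:,4].argmax(); print(st[k])
v,u=np.nonzero(l==k); Q=plane(c,np.c_[u,v],.010)
r=cv2.minAreaRect(Q[:,:2].astype(np.float32)); print("plate rect",r); print(cv2.boxPoints(r).round(4))
d=np.array([.38,.92]);t=P[160:230,165:225].reshape(-1,3); t=t[(t[:,2]>.195)&(t[:,2]<.25)]; print("top",len(t)); print(np.percentile(t,[2,50,98],axis=0).round(4))
s=pickle.load(open("side.pkl","rb"))
w=cam("wrist")
a=cv2.resize(s["image"][260:350,280:370,::-1],(384,384),interpolation=cv2.INTER_CUBIC)
cv2.imwrite("pics/comb.png",np.hstack([a,cv2.resize(w["image"][...,::-1],(416,312)).copy() if 0 else cv2.copyMakeBorder(cv2.resize(w["image"][...,::-1],(416,312)),0,72,0,0,0)]))
print(arm, [x for x in dir(arm) if x[0]!="_"])
E
```

```text
[213 214  59  31 764]
plate rect ((0.5256989002227783, 0.029131613671779633), (0.18046028912067413, 0.08811595290899277), 69.55982971191406)
[[ 0.4529 -0.04  ]
 [ 0.5355 -0.0708]
 [ 0.5985  0.0983]
 [ 0.5159  0.1291]]
top 603
[[0.5532 0.1171 0.1976]
 [0.5771 0.1639 0.214 ]
 [0.6196 0.1982 0.2249]]
<Robot object at 0x7fc28d2c8050> ['MotionError', 'tip_extent']
```

View pics/comb.png

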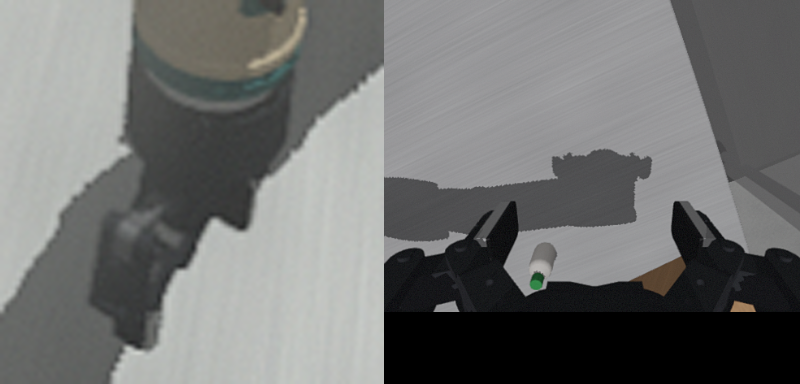

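The left panel shows a dark gripper with a small protrusion beside the body at (240,205), probably the camera. The right panel (wrist view) shows the open fingers at (500,230) and (690,230) and the vial at (540,265). I'll tilt the tool when gripping so the camera stays clear of the blade. First I move to a viewing pose over the plate.

move_arm --pt "-46 -40 -7.5 0 0 86 0.6" --pt "-46 -40 -7.5 0 0 86 0.6" --pt "-46 -40 -7.5 0 0 86 0.6" --pt "-46 -40 -7.5 0 0 86 0.6" --pt "-46 -40 -7.5 0 0 86 0.6" --pt "-46 -40 -7.5 0 0 86 0.6" --pt "-46 -40 -7.5 0 0 86 0.6" --pt "-46 -40 -7.5 0 0 86 0.6" --pt "-46 -40 -7.5 0 0 86 0.6" --pt "-46 -40 -7.5 0 0 86 0.6" --pt "-46 -40 -7.5 0 0 86 0.6" --pt "-46 -40 -7.5 0 0 86 0.6" --pt "-46 -40 -7.5 0 0 86 0.6" --pt "-46 -40 -7.5 0 0 86 0.6" --pt "-46 -40 -7.5 0 0 86 0.6" --pt "-46 -40 -7.5 0 0 86 0.6" --pt "-46 -40 -7.5 0 0 86 0.6" --pt "-46 -40 -7.5 0 0 86 0.6" --pt "-46 -40 -7.5 0 0 86 0.6" --pt "-46 -40 -7.5 0 0 86 0.6"

```text
time_s: 1.87
tcp_pos: [0.5212, 0.0446, 0.323]
ee_rot: [-2.567, -1.809, 0.001]
force: [0.2, 1.2, -0.6]
width: 0.604
gripper_force: 0.0
```

```bash
python3 - <<'E'
from h import *
import pickle
c=cam("wrist"); pickle.dump(c,open("w1.pkl","wb")); save(c,"w1",s=1.5)
s=status.state(); print(s["tcp_pos"],s["ee_rot"],s["joint_pos"].round(2) if hasattr(s["joint_pos"],"round") else s["joint_pos"],s["force"],s["width"])
# finger tips in tool frame
z=c["z_map"]; v,u=np.nonzero((z>0)&(z<.2)); r=rays(c,np.c_[u,v])*z[v,u][:,None]; H=np.array(c["hand_eye"]); p=r@H[:3,:3].T+H[:3,3]
print("finger z max",np.percentile(p[:,2],[50,98,99.8,100]), p[p[:,2]>p[:,2].max()-.004].mean(0))
E
```

```text
[0.52127819 0.04443979 0.32305672] [-2.56766006e+00 -1.80868378e+00  4.85371091e-04] [-0.51  0.4   0.53  1.78 -0.23  1.03 -0.23] [-0.409011    0.09170464  0.64593421] 0.599627253396781
finger z max [-0.05428551  0.00042707  0.00962364  0.01306444] [ 0.00238016 -0.00063854  0.01040086]
```

View pics/w1.png

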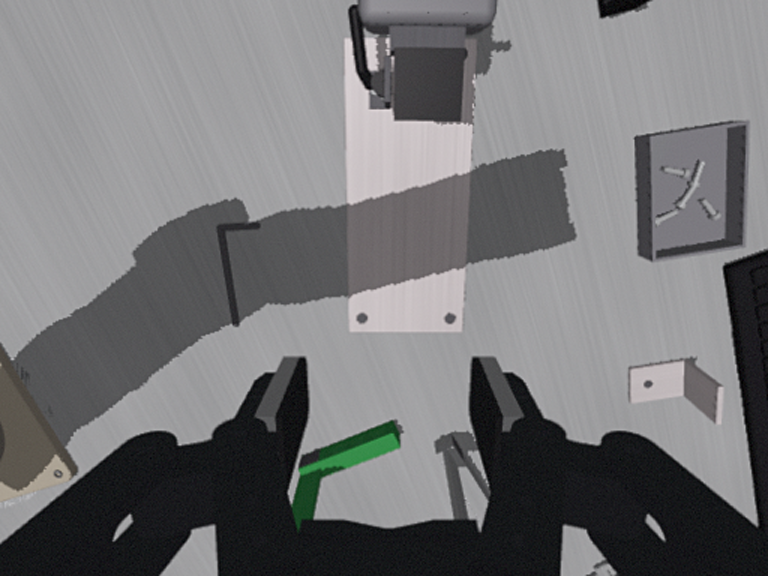

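The wrist view shows the plate head-on: its near end runs from (349,331) to (462,331), its left edge goes up to (345,40), and the dark post top is at (430,85). The steel square is at (450,445), right of the green look-alike at (350,450). I fit the plate edges next.

```bash
python3 - <<'E'
from h import *
import pickle
c=pickle.load(open("w1.pkl","rb")); im=c["image"].astype(float)
p=cv2.GaussianBlur(im[...,0]/(im[...,1]+1),(3,3),0); print("ratio plate/table",p[150,270],p[130,200],p[165,270],p[165,200])
th=(p[150,270]+p[150,200])/2
m=(p>th).astype(np.uint8); m=cv2.morphologyEx(m,cv2.MORPH_OPEN,np.ones((5,5)))
L=[];Rr=[]
for v in range(90,212,2):
    row=np.nonzero(m[v,215:330])[0]+215
    if len(row)>50: L.append((row[0]-.5,v)); Rr.append((row[-1]+.5,v))
N=[]
for u in range(240,300,2):
    col=np.nonzero(m[180:240,u])[0]+180
    if len(col): N.append((u,col[-1]+.5))
print(len(L),len(N))
def fit(uv):
    q=plane(c,uv,.010)[:,:2].astype(np.float32); 
    f=cv2.fitLine(q,cv2.DIST_HUBER,0,.01,.01).ravel(); d=f[:2]; res=(q-f[2:])@np.array([-d[1],d[0]]); return d*(np.sign(d[1])if abs(d[1])>.5 else 1),f[2:],res.std()
l,r,n=map(fit,(L,Rr,N)); print(l,r,n,sep="\n")
d=l[0]+r[0]; d/=np.linalg.norm(d); nn=np.array([d[1],-d[0]])
a,b=l[1]@nn,r[1]@nn; e=n[1]@d; print("width",b-a,"yaw",np.degrees(np.arctan2(d[1],d[0])),"near yaw",np.degrees(np.arctan2(n[0][1],n[0][0])))
O=d*(e+.13)+nn*(a+b)/2; print("origin",O,"corner",O+.07*d)
P=cloud(c); P=P[:110,220:340].reshape(-1,3); X=(P[:,:2]-O)@d; Y=(P[:,:2]-O)@nn
t=(P[:,2]>.214)&(P[:,2]<.232)&(abs(Y)<.03)&(X<.11); print("post top X,Y,z",np.percentile(np.c_[X,Y,P[:,2]][t],[2,50,98],axis=0).round(4),t.sum())
E
```

```text
ratio plate/table 1.0383003560940547 0.9938555054006573 1.0441047880886023 0.9892037618603147
61 30
(array([0.3411515 , 0.94000834], dtype=float32), array([0.48480326, 0.05947629], dtype=float32), np.float32(0.000446058))
(array([0.34455684, 0.93876547], dtype=float32), array([0.5872815 , 0.01813169], dtype=float32), np.float32(0.00039514343))
(array([ 0.9413997 , -0.33729303], dtype=float32), array([ 0.49684095, -0.05919876], dtype=float32), np.float32(5.0251133e-06))
width 0.1104421 yaw 69.949104 near yaw -19.712036
origin [0.5444413  0.06181614] corner [0.5684411  0.12757333]
post top X,Y,z [[ 0.0589 -0.0151  0.2142]
 [ 0.0751 -0.0003  0.2232]
 [ 0.1078  0.0151  0.2251]] 2495
```

```bash
cat >> h.py <<'E'
def rot(yaw,th):
    a,t=np.radians([yaw,th]); s=np.array([np.cos(a),np.sin(a),0]); k=np.array([0,0,1.])
    x=np.cos(t)*s+np.sin(t)*k; z=np.sin(t)*s-np.cos(t)*k
    return np.c_[x,np.cross(z,x),z]
def rel(p,Rt):
    s=status.state(); R0=R.from_rotvec(s["ee_rot"]).as_matrix()
    print("row",(R0.T@(np.array(p)-s["tcp_pos"])*100).round(2),np.degrees(R.from_matrix(R0.T@Rt).as_rotvec()).round(2))
E
python3 - <<'E'
from h import *
rel([.512,-.267,.25],rot(100.7,25))
E
```

```text
row [-29.64   9.62   7.29] [  6.58  24.38 -29.9 ]
```

move_arm --pt "-29.6 9.6 3 6.6 24.4 -29.9 0.6" --pt "-29.6 9.6 7.3 6.6 24.4 -29.9 0.6" --pt "-29.6 9.6 7.3 6.6 24.4 -29.9 0.6" --pt "-29.6 9.6 7.3 6.6 24.4 -29.9 0.6" --pt "-29.6 9.6 7.3 6.6 24.4 -29.9 0.6" --pt "-29.6 9.6 7.3 6.6 24.4 -29.9 0.6" --pt "-29.6 9.6 7.3 6.6 24.4 -29.9 0.6" --pt "-29.6 9.6 7.3 6.6 24.4 -29.9 0.6" --pt "-29.6 9.6 7.3 6.6 24.4 -29.9 0.6" --pt "-29.6 9.6 7.3 6.6 24.4 -29.9 0.6" --pt "-29.6 9.6 7.3 6.6 24.4 -29.9 0.6" --pt "-29.6 9.6 7.3 6.6 24.4 -29.9 0.6" --pt "-29.6 9.6 7.3 6.6 24.4 -29.9 0.6" --pt "-29.6 9.6 7.3 6.6 24.4 -29.9 0.6"

```text
time_s: 3.08
tcp_pos: [0.5125, -0.2659, 0.251]
ee_rot: [-1.772, -2.141, -0.395]
force: [0.9, -0.1, -0.2]
width: 0.6
gripper_force: 0.0
```

```bash
python3 - <<'E'
from h import *
import pickle
c=cam("wrist"); pickle.dump(c,open("w2.pkl","wb")); save(c,"w2",s=1.5)
P=cloud(c).reshape(-1,3); s=np.array([np.cos(np.radians(100.7)),np.sin(np.radians(100.7))]); n=np.array([s[1],-s[0]])
g=np.array([.512,-.267]); X=(P[:,:2]-g)@s; Y=(P[:,:2]-g)@n; ok=(abs(Y)<.05)&(X>-.06)&(X<.11)&(c["z_map"].ravel()>.15)
S=P[ok&(P[:,2]>.018)&(P[:,2]<.030)]; r=cv2.minAreaRect(S[:,:2].astype(np.float32)); print("stock",len(S),r); print(np.percentile(S[:,2],[5,50,95]))
B=P[ok&(P[:,2]>.05)&(P[:,2]<.17)]; print(len(B)); 
if len(B): print("blade",cv2.minAreaRect(B[:,:2].astype(np.float32)),B[:,2].max())
E
```

```text
stock 1685 ((0.49759459495544434, -0.22425667941570282), (0.04888828843832016, 0.1483100950717926), 27.18854331970215)
[0.02523119 0.02666159 0.02790545]
296
blade ((0.49920183420181274, -0.19931373000144958), (0.004933631047606468, 0.02514706924557686), 9.607187271118164) 0.15392750607202332
```

View pics/w2.png

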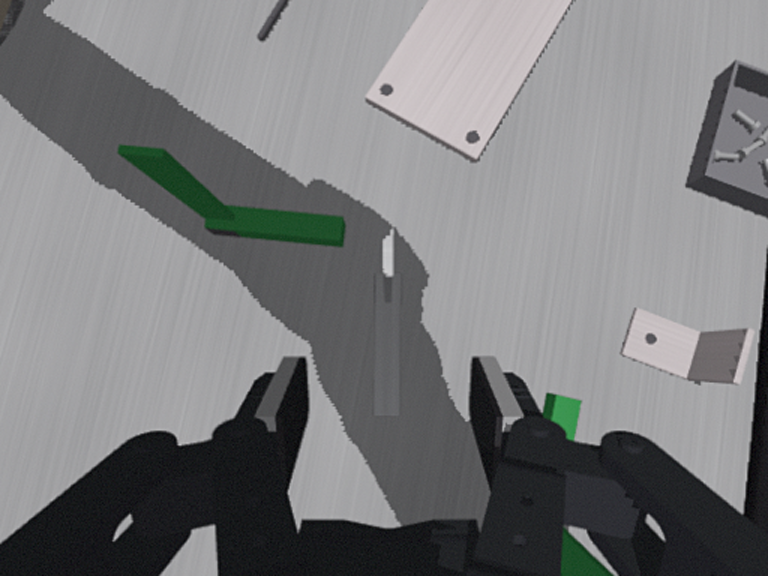

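The steel square is centred between the fingers: blade tip at (389,250), stock from (387,275) to (387,415), no green on it, and the path down is clear. I refine the stock measurement with green masked out, and compute the descent.

```bash
python3 - <<'E'
from h import *
import pickle
c=pickle.load(open("w2.pkl","rb")); P=cloud(c).reshape(-1,3); im=c["image"].reshape(-1,3).astype(int)
n=np.array([.98,.18]); g=np.array([.5125,-.266]); X=(P[:,:2]-g)@[-.18,.98]; Y=(P[:,:2]-g)@n
S=P[(abs(Y)<.03)&(X>-.06)&(X<.11)&(c["z_map"].ravel()>.15)&(P[:,2]>.018)&(P[:,2]<.030)&(im[:,1]-im[:,0]<12)]
r=cv2.minAreaRect(S[:,:2].astype(np.float32)); print(len(S),r)
a=np.radians(90+(r[2] if r[1][0]<r[1][1] else r[2]-90)); s=np.array([np.cos(a),np.sin(a)]); yaw=np.degrees(a)
heel=np.array(r[0])+s*.055; gp=heel-.08*s; print("yaw",yaw,"heel",heel,"grip",gp)
for h in(.045,):
    rel([*gp,h],rot(yaw,25))
E
```

```text
1622 ((0.506473183631897, -0.2418844997882843), (0.01974821835756302, 0.10864060372114182), 10.574590682983398)
yaw 100.5745906829834 heel [ 0.49637984 -0.18781857] grip [ 0.51106107 -0.26645992]
row [-8.7  -0.17 18.67] [0.01 0.   0.18]
```

move_arm --pt "-8.7 -0.2 18.7 0 0 0.2 0.6" --pt "-8.7 -0.2 18.7 0 0 0.2 0.6" --pt "-8.7 -0.2 18.7 0 0 0.2 0.6" --pt "-8.7 -0.2 18.7 0 0 0.2 0.6" --pt "-8.7 -0.2 18.7 0 0 0.2 0.6" --pt "-8.7 -0.2 18.7 0 0 0.2 0.6" --pt "-9.2 -0.2 19.7 0 0 0.2 0.6" --pt "-9.5 -0.2 20.3 0 0 0.2 0.6" --pt "-9.7 -0.2 20.7 0 0 0.2 0.6" --pt "-9.7 -0.2 20.7 0 0 0.2 0.6" --pt "-9.7 -0.2 20.7 0 0 0.2 0.6" --pt "-9.7 -0.2 20.7 0 0 0.2 0.6"

```text
time_s: 4.13
tcp_pos: [0.5107, -0.2695, 0.0232]
ee_rot: [-1.781, -2.137, -0.394]
force: [0.8, -1.3, 0.1]
width: 0.597
gripper_force: 0.0
```

move_arm --pt "0 0 0 0 0 0 0" --pt "0 0 0 0 0 0 0" --pt "0 0 0 0 0 0 0" --pt "0 0 0 0 0 0 0" --pt "0 0 0 0 0 0 0" --pt "0 0 0 0 0 0 0" --pt "0 0 0 0 0 0 0" --pt "0 0 0 0 0 0 0" --squeeze 100

```text
time_s: 4.8
tcp_pos: [0.511, -0.2693, 0.0227]
ee_rot: [-1.781, -2.136, -0.395]
force: [1.6, -1.0, 6.0]
width: 0.214
gripper_force: 98.8
```

move_arm --pt "0.5 0 -1 0 0 0 0" --pt "2 0 -4.3 0 0 0 0" --pt "3.6 0 -7.7 0 0 0 0" --pt "4.6 0 -10 0 0 0 0" --pt "4.6 0 -10 0 0 0 0" --pt "4.6 0 -10 0 0 0 0"

```text
time_s: 5.3
tcp_pos: [0.5102, -0.2702, 0.1323]
ee_rot: [-1.781, -2.138, -0.392]
force: [-0.9, 0.4, -6.5]
width: 0.214
gripper_force: 99.1
```

```bash
python3 - <<'E'
from h import *
import pickle
c=cam("wrist"); st=status.state(); print(st["force"],st["width"],st["tcp_pos"],st["ee_rot"])
z=c["z_map"]; v,u=np.nonzero((z>0)&(z<.26)); p=rays(c,np.c_[u,v])*z[v,u][:,None]; H=np.array(c["hand_eye"]); p=p@H[:3,:3].T+H[:3,3]
# square frame guess: tilt 25 -> coordinates along s and up
t=np.radians(25); X=np.cos(t)*p[:,0]+np.sin(t)*p[:,2]; Z=np.sin(t)*p[:,0]-np.cos(t)*p[:,2]; Y=p[:,1]
m=(abs(Y)<.015)&(X>.02)&(X<.1)
stk=m&(Z<.03); bl=m&(Z>.03)
print("stock n",stk.sum(),"Z",np.percentile(Z[stk],[5,50,95]),"Y",np.percentile(Y[stk],[1,50,99]),"slope",np.polyfit(X[stk],Z[stk],1))
print("blade n",bl.sum(),"X",np.percentile(X[bl],[1,50,99]),"Y",np.percentile(Y[bl],[1,50,99]),"Zmax",Z[bl].max() if bl.any() else None)
if bl.any():
    b=bl&(X<np.percentile(X[bl],30)); print("rear edge slope X/Z",np.polyfit(Z[b],X[b],1), "Ymid/X stock",np.polyfit(X[stk],Y[stk],1))
save(c,"w3",s=1.5)
E
```

```text
[-1.54962688  0.45937242 -6.77686837] 0.20853292412040594 [ 0.50932989 -0.26929414  0.13083552] [-1.77936342 -2.13444229 -0.3914033 ]
stock n 5474 Z [0.00266145 0.00375033 0.00525417] Y [-9.83534068e-03 -3.85884157e-05  9.98121370e-03] slope [0.01940504 0.00343776]
blade n 2362 X [0.05776738 0.05855911 0.05950166] Y [-0.00217714  0.00031742  0.00275484] Zmax 0.09349209510624792
rear edge slope X/Z [-0.00075286  0.05821493] Ymid/X stock [ 0.00559985 -0.00023202]
```

View pics/w3.png

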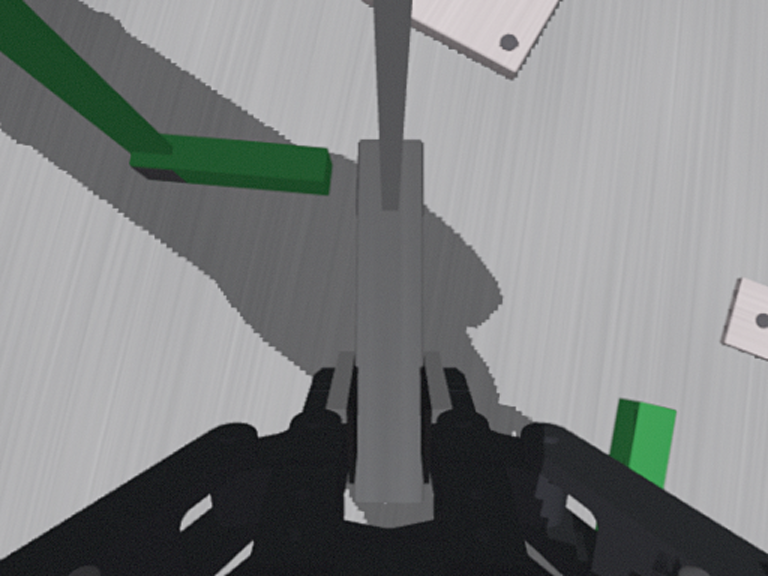

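The square is held straight between the pads: stock at (390,300), blade rising at (392,100), rear end at (390,510), no visible slip or yaw. The heel is about 83 mm ahead of the TCP and the underside about 22.5 mm below it. Next I go to a hover over the plate, 40 mm short of the corner.

```bash
python3 - <<'E'
from h import *
rel([.5262,.0120,.12],rot(69.95,25)); rel([.5262,.0120,.12],rot(69.6,25))
E
```

```text
row [24.35  6.74 12.52] [-12.98   0.06  27.54]
row [24.35  6.74 12.52] [-13.13   0.06  27.86]
```

move_arm --pt "3 0.8 1.5 -1.6 0 3.4 0" --pt "7 1.9 3.6 -3.7 0 7.9 0" --pt "11 3 5.7 -5.9 0 12.5 0" --pt "15 4.2 7.7 -8 0 17 0" --pt "19 5.3 9.8 -10.1 0 21.5 0" --pt "22 6.1 11.3 -11.7 0 24.9 0" --pt "23.7 6.6 12.2 -12.6 0 26.8 0" --pt "24.3 6.7 12.5 -13 0 27.6 0" --pt "24.3 6.7 12.5 -13 0 27.6 0" --pt "24.3 6.7 12.5 -13 0 27.6 0" --pt "24.3 6.7 12.5 -13 0 27.6 0"

```text
time_s: 6.27
tcp_pos: [0.5263, 0.0095, 0.1196]
ee_rot: [-2.337, -1.629, -0.515]
force: [-0.1, -0.3, -5.9]
width: 0.212
gripper_force: 98.9
```

```bash
cat > rp.py <<'E'
from h import *
def pc():
    s=status.state(); p=np.array(s["tcp_pos"]); M=R.from_rotvec(s["ee_rot"]).as_matrix()
    d=np.array([np.cos(np.radians(69.95)),np.sin(np.radians(69.95))]); n=np.array([d[1],-d[0]]); C=np.array([.5684,.1276]); q=p[:2]-C
    print("t",s["time_s"],"heel X",q@d+.0832,"Y",q@n,"z",p[2],"yaw",np.degrees(np.arctan2(M[1,0],M[0,0])),"tilt",np.degrees(np.arcsin(M[2,0])),"ytilt",np.degrees(np.arcsin(M[2,1])))
    f=np.array(s["force"]); print("F d,n,z",f[:2]@d,f[:2]@n,f[2],"w",s["width"],"T",np.round(s["wrist_torque"],2))
pc()
E
python3 rp.py
```

```text
t 6.2667 heel X -0.0422077120219812 Y 0.000932743161153101 z 0.1196340788856894 yaw 69.76649256599137 tilt 24.847965640215893 ytilt -0.014410696471578612
F d,n,z -0.3478525687113386 -0.005987856052390277 -5.941432466763271 w 0.21218139894221677 T [-1.12  0.37 -0.01]
```

move_arm --pt "-1.2 -0.1 2.5 0.1 0 -0.3 0" --pt "-2.4 -0.1 5.2 0.1 0 -0.3 0" --pt "-3.2 -0.1 6.8 0.1 0 -0.3 0" --pt "-3.4 -0.1 7.3 0.1 0 -0.3 0" --pt "-3.4 -0.1 7.3 0.1 0 -0.3 0" --pt "-3.4 -0.1 7.3 0.1 0 -0.3 0"

```text
time_s: 6.77
tcp_pos: [0.5262, 0.0103, 0.0404]
ee_rot: [-2.331, -1.635, -0.517]
force: [-0.7, 0.3, -5.6]
width: 0.208
gripper_force: 98.8
```

```bash
python3 rp.py; python3 - <<'E'
from h import *
c=cam("wrist"); save(c,"w4",s=1.5)
P=cloud(c).reshape(-1,3); z=c["z_map"].ravel(); C=np.array([.5684,.1276]); a=np.radians(69.95); d=np.array([np.cos(a),np.sin(a)]); n=np.array([d[1],-d[0]])
X=(P[:,:2]-C)@d; Y=(P[:,:2]-C)@n; Z=P[:,2]
def pr(nm,m): print(nm,m.sum(),*[np.percentile(q[m],[2,50,98]).round(4) if m.any() else 0 for q in (X,Y,Z)])
pr("blade",(abs(Y)<.012)&(X<-.035)&(X>-.075)&(Z>.05)&(Z<.17)&(z<.26))
stk=(abs(Y)<.013)&(X<-.06)&(X>-.12)&(Z>.025)&(Z<.05); pr("stock",stk)
if stk.any(): print("yaw,pitch slopes",np.polyfit(X[stk],Y[stk],1)[0],np.polyfit(X[stk],Z[stk],1)[0])
pr("post",(abs(Y)<.03)&(X>-.03)&(X<.02)&(Z>.1)&(Z<.24)); pr("plate",(abs(Y)<.05)&(abs(Y)>.03)&(X<-.03)&(X>-.08)&(Z<.02))
E
```

```text
t 6.7667 heel X -0.04144300985756566 Y 0.0005522863205525932 z 0.040410141428669666 yaw 70.09860382832215 tilt 24.974739390925766 ytilt 0.07966526228531808
F d,n,z 0.01568243236541713 -0.7421006996268461 -5.589552455591067 w 0.20837191343359168 T [-1.08  0.39 -0.03]
blade 2587 [-0.067  -0.0663 -0.0655] [-0.002   0.0004  0.0027] [0.0555 0.1139 0.1325]
stock 6122 [-0.1189 -0.0928 -0.0618] [-0.01    0.0002  0.0102] [0.0424 0.0442 0.0464]
yaw,pitch slopes 0.005796870290666037 -0.003741752901971098
post 0 0 0 0
plate 6120 [-0.079  -0.0558 -0.031 ] [-0.0491  0.03    0.0492] [0.0104 0.0117 0.013 ]
```

View pics/w4.png

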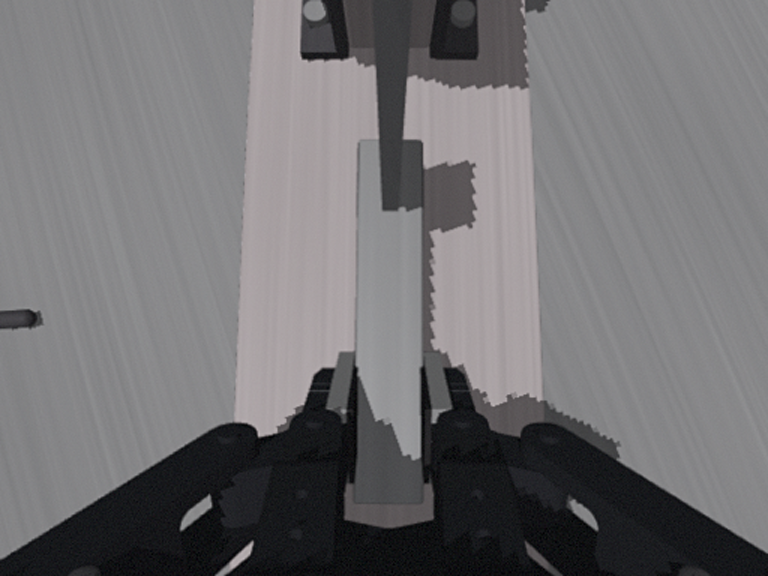

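The stock is centred over the plate: middle at column 390, with the foot cheeks symmetric at 325 and 455. The gap to the plate is about 7.5 mm and the lateral offset about 0.3 mm. I lower gently to contact.

move_arm --pt "-0.15 0 0.3 0 0 0 0" --pt "-0.25 0 0.55 0 0 0 0" --pt "-0.3 0 0.65 0 0 0 0" --pt "-0.33 0 0.7 0 0 0 0" --pt "-0.33 0 0.7 0 0 0 0" --pt "-0.33 0 0.7 0 0 0 0"

```text
time_s: 7.32
tcp_pos: [0.5261, 0.0116, 0.033]
ee_rot: [-2.329, -1.637, -0.518]
force: [0.6, -0.4, -5.6]
width: 0.212
gripper_force: 98.9
```

```bash
python3 rp.py
```

```text
t 7.3167 heel X -0.040244549528831094 Y 5.171136361813851e-05 z 0.03297938926482543 yaw 70.2489205024676 tilt 24.998461916449187 ytilt 0.12077641876264218
F d,n,z -0.16430553896033845 0.714680124127791 -5.618927529155718 w 0.21175023879455954 T [-1.07  0.34 -0.04]
```

Not touching yet, so I continue down in half-millimetre steps.

move_arm --pt "-0.02 0 0.05 0 0 0 0" --pt "-0.04 0 0.09 0 0 0 0" --pt "-0.06 0 0.13 0 0 0 0" --pt "-0.06 0 0.13 0 0 0 0"

```text
time_s: 7.65
tcp_pos: [0.5261, 0.0116, 0.0327]
ee_rot: [-2.328, -1.637, -0.52]
force: [-3.2, -4.1, 9.1]
width: 0.207
gripper_force: 101.1
```

```bash
python3 rp.py
```

```text
t 7.65 heel X -0.040216399752720414 Y 3.987506330341375e-05 z 0.032700353629267924 yaw 70.25738470210364 tilt 25.0852647235517 ytilt 0.1473669974593591
F d,n,z -4.968431812513602 -1.568162662134288 9.12952331592403 w 0.20719368109529399 T [-0.43  0.69  0.28]
```

move_arm --pt "0.27 0 0.13 -0.1 0 0.2 0" --pt "0.63 0 0.3 -0.1 0 0.2 0" --pt "0.99 0 0.46 -0.1 0 0.2 0" --pt "1.36 0 0.63 -0.1 0 0.2 0" --pt "1.72 0 0.8 -0.1 0 0.2 0" --pt "1.99 0 0.93 -0.1 0 0.2 0" --pt "1.99 0 0.93 -0.1 0 0.2 0"

```text
time_s: 8.23
tcp_pos: [0.5346, 0.027, 0.0327]
ee_rot: [-2.344, -1.632, -0.52]
force: [-7.0, -17.0, 20.6]
width: 0.21
gripper_force: 102.9
```

```bash
python3 rp.py
```

```text
t 8.2333 heel X -0.022914636093692528 Y 0.0027422505234383646 z 0.032736229955958485 yaw 69.81624238061342 tilt 24.70228024197685 ytilt 0.4329287003735343
F d,n,z -18.38813711516177 -0.7803688393639359 20.620334654455668 w 0.20969657135223504 T [-1.51  1.08  0.16]
```

move_arm --pt "0.04 0 -0.08 0 0 0 0" --pt "0.04 -0.1 -0.08 0 0 0 0" --pt "0.2 -0.25 0 0 0 0 0" --pt "0.4 -0.25 0.09 0 0 0 0" --pt "0.4 -0.25 0.09 0 0 0 0" --pt "0.4 -0.25 0.09 0 0 0 0"

```text
time_s: 8.73
tcp_pos: [0.5337, 0.0337, 0.0327]
ee_rot: [-2.34, -1.632, -0.52]
force: [-2.9, -11.4, 12.4]
width: 0.211
gripper_force: 101.4
```

```bash
python3 rp.py
```

```text
t 8.7333 heel X -0.016951339028577136 Y -0.000397467229815597 z 0.03274702039347566 yaw 69.8860207533417 tilt 24.813296362292554 ytilt 0.33567839379333225
F d,n,z -11.716915429718847 1.1757400721809141 12.437491567201796 w 0.21080930900805955 T [-1.49  0.47 -0.06]
```

move_arm --pt "0.18 0 0.09 0.3 0 0 0" --pt "0.36 0 0.17 0.3 0 0 0" --pt "0.54 0 0.25 0.3 0 0 0" --pt "0.72 0 0.34 0.3 0 0 0" --pt "0.72 0 0.34 0.3 0 0 0" --pt "0.72 0 0.34 0.3 0 0 0"

```text
time_s: 9.23
tcp_pos: [0.5364, 0.0415, 0.0327]
ee_rot: [-2.336, -1.632, -0.515]
force: [-2.3, -10.8, 9.3]
width: 0.209
gripper_force: 101.4
```

```bash
python3 rp.py
```

```text
t 9.2333 heel X -0.00867812508557321 Y -0.0005115360519526818 z 0.03272952064289437 yaw 69.90395948717173 tilt 24.83399254727782 ytilt 0.054013868539833504
F d,n,z -10.929359665382307 1.5234486093941237 9.332194784488598 w 0.20891740135146994 T [-1.41  0.24 -0.22]
```

move_arm --pt "0.17 0.03 0.12 0 0 0 0" --pt "0.35 0.03 0.21 0 0 0 0" --pt "0.53 0.03 0.29 0 0 0 0" --pt "0.53 0.03 0.29 0 0 0 0" --pt "0.53 0.03 0.29 0 0 0 0"

```text
time_s: 9.65
tcp_pos: [0.5374, 0.0437, 0.0327]
ee_rot: [-2.341, -1.631, -0.512]
force: [-11.2, -19.9, 26.0]
width: 0.21
gripper_force: 104.0
```

```bash
python3 rp.py
```

```text
t 9.65 heel X -0.006276630370478015 Y -0.00031517995738290945 z 0.03269327675015673 yaw 69.76072459756983 tilt 24.618624298887596 ytilt 0.08641993090257452
F d,n,z -22.516258460841325 -3.667845562905649 25.969286672616583 w 0.20992682272169186 T [-1.89  1.39  0.29]
```

```bash
cat > lean.py <<'E'
from h import *
import pickle
C=np.array([.5684,.1276]); a=np.radians(69.95); d=np.array([np.cos(a),np.sin(a)]); n=np.array([d[1],-d[0]])
def m(c,nm):
    P=cloud(c).reshape(-1,3); X=(P[:,:2]-C)@d; Y=(P[:,:2]-C)@n; Z=P[:,2]
    t=(abs(Y)<.012)&(X>-.03)&(X<.05)&(Z>.2)&(Z<.24); A=np.polyfit(X[t],Z[t],1)
    print(nm,"top n",t.sum(),"slope(lean)",-A[0],"X",np.percentile(X[t],[2,50,98]).round(4),"Z",np.median(Z[t]).round(4))
    for lo,hi in((.03,.09),(.10,.16),(.17,.215)):
        q=(abs(Y)<.016)&(X>-.03)&(X<.05)&(Z>lo)&(Z<hi)
        if q.sum()>5: print("   face z",lo,hi,q.sum(),np.percentile(X[q],[5,50]).round(4))
E
python3 - <<'E'
from lean import *
for k in("top","side"):
    m(pickle.load(open(k+".pkl","rb")),k+" t0"); c=cam(k); pickle.dump(c,open(k+"1.pkl","wb")); m(c,k+" now")
m(pickle.load(open("w1.pkl","rb")),"w1")
E
```

```text
top t0 top n 211 slope(lean) 0.18563587181614893 X [-0.0111  0.016   0.0491] Z 0.217
   face z 0.03 0.09 23 [-0.002   0.0004]
   face z 0.1 0.16 49 [-0.0068 -0.0029]
   face z 0.17 0.215 164 [-0.0102  0.0288]
top now top n 205 slope(lean) 0.20344718968232475 X [-0.0104  0.0163  0.0481] Z 0.2198
   face z 0.03 0.09 53 [-0.0279 -0.0138]
   face z 0.1 0.16 72 [-0.0268 -0.0058]
   face z 0.17 0.215 160 [-0.0094  0.031 ]
side t0 top n 101 slope(lean) 0.19262389899720775 X [-0.0119  0.0157  0.0473] Z 0.2155
   face z 0.03 0.09 98 [0.0248 0.0289]
   face z 0.1 0.16 134 [-0.0025  0.0202]
   face z 0.17 0.215 111 [-0.008   0.0164]
side now top n 96 slope(lean) 0.20757356234597846 X [-0.0115  0.0174  0.0467] Z 0.2169
   face z 0.03 0.09 123 [-0.0251  0.028 ]
   face z 0.1 0.16 146 [-0.027   0.0205]
   face z 0.17 0.215 102 [-0.009   0.0174]
w1 top n 2960 slope(lean) 0.30756631065630985 X [-0.011   0.0129  0.0381] Z 0.2224
   face z 0.1 0.16 31 [-0.0035  0.0087]
   face z 0.17 0.215 1531 [0.0214 0.0302]
```

move_arm --pt "0.02 0 -0.05 0 0 0 0" --pt "0.11 0 -0.02 0 0 0 0" --pt "0.2 0 0.03 0 0 0 0" --pt "0.29 0 0.07 0 0 0 0" --pt "0.38 0 0.12 0 0 0 0" --pt "0.38 0 0.12 0 0 0 0"

```text
time_s: 10.25
tcp_pos: [0.5393, 0.049, 0.0327]
ee_rot: [-2.338, -1.632, -0.513]
force: [-6.3, -14.2, 15.4]
width: 0.209
gripper_force: 102.2
```

```bash
python3 rp.py; python3 - <<'E'
from lean import *
m(cam("top"),"top"); m(cam("side"),"side")
E
```

```text
t 10.25 heel X -0.0005829967157231081 Y -0.0003952774227270918 z 0.03271318625477924 yaw 69.82536635376964 tilt 24.706681473489553 ytilt 0.05146869777488969
F d,n,z -15.533949076262415 -1.03684212708274 15.427519687032575 w 0.20868320153551428 T [-1.78  0.77  0.07]
top top n 179 slope(lean) 0.23499861785080586 X [-0.0018  0.0197  0.0482] Z 0.2218
   face z 0.03 0.09 78 [-0.0275 -0.0127]
   face z 0.1 0.16 82 [-0.0253 -0.0007]
   face z 0.17 0.215 134 [-0.0015  0.035 ]
side top n 88 slope(lean) 0.34159644537126543 X [-0.0021  0.0251  0.0477] Z 0.2195
   face z 0.03 0.09 119 [-0.0273  0.0285]
   face z 0.1 0.16 140 [-0.0237  0.0207]
   face z 0.17 0.215 92 [0.0039 0.0253]
```

move_arm --pt "0.09 0 0.05 0 0 0 0" --pt "0.18 0 0.1 0 0 0 0" --pt "0.27 0 0.14 0 0 0 0" --pt "0.27 0 0.14 0 0 0 0" --pt "0.27 0 0.14 0 0 0 0"

```text
time_s: 10.77
tcp_pos: [0.5399, 0.0504, 0.0327]
ee_rot: [-2.34, -1.631, -0.512]
force: [-9.4, -19.7, 21.0]
width: 0.204
gripper_force: 103.6
```

```bash
python3 rp.py; python3 - <<'E'
from lean import *
m(cam("top"),"top"); m(cam("side"),"side")
E
```

```text
t 10.7667 heel X 0.0009446211582627984 Y -0.00034782348089506426 z 0.03268561928794124 yaw 69.76545810096019 tilt 24.62026879611034 ytilt 0.06769709159599913
F d,n,z -21.733277914184082 -2.1036895121818553 21.01739072570995 w 0.2040121229995681 T [-2.02  1.24  0.27]
top top n 170 slope(lean) 0.22589802957322083 X [0.0006 0.0213 0.0486] Z 0.2216
   face z 0.03 0.09 75 [-0.0276 -0.0124]
   face z 0.1 0.16 87 [-0.0241  0.0006]
   face z 0.17 0.215 135 [0.0004 0.0357]
side top n 94 slope(lean) 0.3557189379430428 X [0.001  0.0271 0.0486] Z 0.2185
   face z 0.03 0.09 106 [-0.0232  0.0285]
   face z 0.1 0.16 148 [-0.0241  0.0196]
   face z 0.17 0.215 96 [0.0033 0.0261]
```

move_arm --pt "0.09 0 0.04 0 0 0 0" --pt "0.18 0 0.08 0 0 0 0" --pt "0.27 0 0.12 0 0 0 0" --pt "0.27 0 0.12 0 0 0 0" --pt "0.27 0 0.12 0 0 0 0"

```text
time_s: 11.28
tcp_pos: [0.5399, 0.0505, 0.0327]
ee_rot: [-2.344, -1.631, -0.509]
force: [-14.2, -26.6, 31.6]
width: 0.207
gripper_force: 105.0
```

```bash
python3 rp.py; python3 - <<'E'
from lean import *
m(cam("top"),"top"); m(cam("side"),"side")
E
```

```text
t 11.2833 heel X 0.0010320477508002635 Y -0.00033427949173835017 z 0.032695562129584826 yaw 69.6640534033067 tilt 24.427639741753776 ytilt 0.09664956726889161
F d,n,z -29.878809791061677 -4.2148640236585555 31.603761454904596 w 0.20707593471330957 T [-2.65  2.    0.58]
top top n 170 slope(lean) 0.2556040488485414 X [0.0004 0.0218 0.0486] Z 0.2215
   face z 0.03 0.09 76 [-0.0272 -0.012 ]
   face z 0.1 0.16 92 [-0.0242  0.0007]
   face z 0.17 0.215 134 [0.0005 0.0356]
side top n 88 slope(lean) 0.37857083949486886 X [0.0015 0.0282 0.0488] Z 0.2186
   face z 0.03 0.09 109 [-0.0206  0.0288]
   face z 0.1 0.16 145 [-0.0236  0.0183]
   face z 0.17 0.215 93 [0.0022 0.0272]
```

The square has stopped: 2.8 mm more command gave only 0.1 mm of motion, and the post top is about upright. To rule out friction jamming, I ease the down-force while keeping the push, then measure the stock's pitch.

move_arm --pt "0.03 0 -0.05 0 0 0 0" --pt "0.06 0 -0.1 0 0 0 0" --pt "0.12 0 -0.1 0 0 0 0" --pt "0.15 0 -0.09 0 0 0 0" --pt "0.15 0 -0.09 0 0 0 0"

```text
time_s: 11.8
tcp_pos: [0.5399, 0.0506, 0.0328]
ee_rot: [-2.346, -1.631, -0.506]
force: [-12.6, -26.5, 19.2]
width: 0.209
gripper_force: 103.4
```

```bash
python3 rp.py; cat > pitch.py <<'E'
from lean import *
c=cam("wrist"); P=cloud(c).reshape(-1,3); z=c["z_map"].ravel()
X=(P[:,:2]-C)@d; Y=(P[:,:2]-C)@n; Z=P[:,2]
def fit(nm,q,A,B): print(nm,q.sum(),np.percentile(X[q],[2,98]).round(4),"Y",np.median(Y[q]).round(4),"Z",np.median(Z[q]).round(4),"slope",np.polyfit(A[q],B[q],1)[0].round(4))
s=(abs(Y)<.008)&(X<-.028)&(X>-.07)&(Z>.025)&(Z<.05); fit("stock pitch",s,X,Z); fit("stock roll",s,Y,Z)
p=(abs(Y)<.045)&(abs(Y)>.02)&(X<-.028)&(X>-.07)&(Z<.02); fit("plate pitch",p,X,Z); fit("plate roll",p,Y,Z)
b=(abs(Y)<.004)&(X<-.01)&(X>-.04)&(Z>.05)&(Z<.14); fit("blade rear edge",b,Z,X)
m(cam("top"),"top"); m(cam("side"),"side")
E
python3 pitch.py
```

```text
t 11.8 heel X 0.0010729242197940886 Y -0.00034519873195256573 z 0.032750633802755814 yaw 69.6152291438483 tilt 24.285534569674297 ytilt 0.06966384594443167
F d,n,z -29.241896257163752 -2.7163433307681752 19.20680388928039 w 0.20920835065925233 T [-3.22  1.9   0.57]
stock pitch 3433 [-0.0692 -0.0289] Y -0.0001 Z 0.0367 slope -0.0004
stock roll 3433 [-0.0692 -0.0289] Y -0.0001 Z 0.0367 slope 0.0064
plate pitch 7698 [-0.0691 -0.0289] Y -0.02 Z 0.0117 slope 0.0011
plate roll 7698 [-0.0691 -0.0289] Y -0.02 Z 0.0117 slope 0.0
blade rear edge 2599 [-0.025  -0.0236] Y -0.0002 Z 0.1087 slope -0.0011
top top n 172 slope(lean) 0.2450834241022917 X [0.0004 0.0219 0.0487] Z 0.2215
   face z 0.03 0.09 77 [-0.0277 -0.0112]
   face z 0.1 0.16 87 [-0.024   0.0006]
   face z 0.17 0.215 136 [0.0004 0.0357]
side top n 91 slope(lean) 0.33587866366834357 X [0.001  0.0259 0.0482] Z 0.2196
   face z 0.03 0.09 110 [-0.0217  0.0286]
   face z 0.1 0.16 144 [-0.0228  0.0206]
   face z 0.17 0.215 98 [0.0029 0.0256]
```

The push is 29 N against 25 N of net down-force, with no motion, so the blade is stopped by the post and not jammed by friction. The stock is flat: its top is 25.0 mm above the plate, with a slope of about 0. The post's front face is at X ≈ 0.4 mm at the top and the blade is centred within 0.3 mm. I hold briefly to check it is steady.

move_arm --pt "0 0 0 0 0 0 0" --pt "0 0 0 0 0 0 0" --pt "0 0 0 0 0 0 0" --pt "0 0 0 0 0 0 0" --pt "0 0 0 0 0 0 0" --pt "0 0 0 0 0 0 0"

```text
time_s: 12.45
tcp_pos: [0.5399, 0.0505, 0.0327]
ee_rot: [-2.346, -1.631, -0.506]
force: [-12.8, -26.0, 19.4]
width: 0.209
gripper_force: 103.4
```

```bash
python3 rp.py; python3 - <<'E'
from h import *
c=cam("side"); save(c,"final",(190,160,330,270),5)
E
```

```text
t 12.45 heel X 0.0010369648600963982 Y -0.00034838230458684517 z 0.032717901598114885 yaw 69.61177379911284 tilt 24.289226208383575 ytilt 0.0646730229463067
F d,n,z -28.799783784561843 -3.1593152127465802 19.385242875375635 w 0.20931482052554856 T [-3.23  1.84  0.56]
```

View pics/final.png

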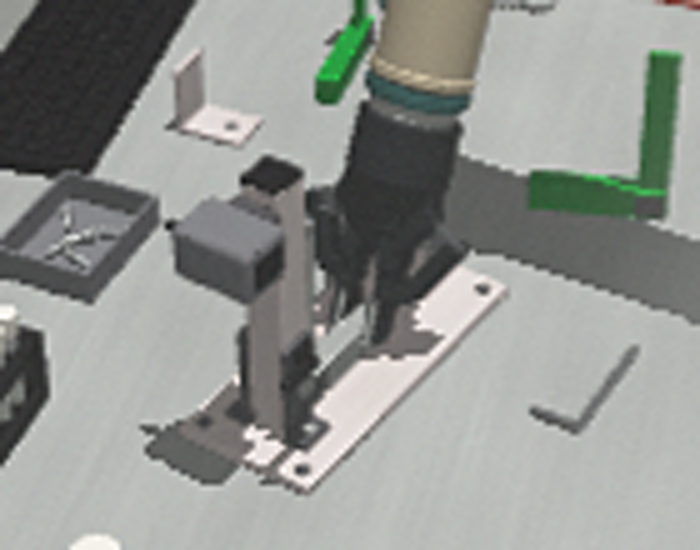

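The post at (275,300) stands upright with the blade against its face near (310,330). The stock lies on the plate at (345,345), the gripper at (390,260) is clear of the post, and the other objects look undisturbed. Forces are steady.

```bash
python3 -c "
from h import *
print(workorder.hand_in())"
```

```text
the job is handed in; nothing more can be done
None
```

The job is handed in: the square is held flat on the plate with its blade pressed against the middle of the post, which measures upright to within about 1 mm at its top, and the gripper is keeping it pressed down and in.

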